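# Switch on the laser bench in the safe order

## Task

Bring the laser bench up in the safe order with the fingertips: press the yellow button (warning lamp), then the green one (interlock), then the blue one (beam shutter), each lightly until it is home; they stay in by themselves. Press only: do not lift, tip or shift the switch boxes, do not press the red emergency stop, and leave the other things on the table where they stand.

Things in the scene. Friction and masses are not known exactly. Their poses are not given: they have to be found in the camera images.
- yellow_box: loose grey switch box carrying the yellow button, 64 x 64 mm and 42 mm high, 0.6 kg, standing on four rubber feet; origin at the centre of its underside, z up. A stub of a cable gland sticks 16 mm out of its +x side. A press straight down does not move it, a push from the side slides it
- yellow_box_cap (a point): centre of the top of the yellow round flat button (29 mm wide), amid its box; 60.5 mm above the table when out, 15.5 mm above the black collar. Its cap is sprung (2 N per mm, up to 6 mm) on a latching plunger (7 mm, yields to about 2.5 N): pressed slowly it gives 1 mm, then the plunger sinks; from 8 mm down it gets firmer, at 13 mm solid. Let go, it stays about 7 mm lower. The point moves with the cap
- yellow_box_button (a joint): how far the latching plunger of the yellow button is in, m: 0 out, 0.007 fully home. It starts out (0 to 0.0008), yields to about 2.5 N, has no return spring and stays where it is pushed; from 0.005 on it is switched on; more than 20 N on the button or box counts as rough
- green_box: loose grey switch box carrying the green button, 64 x 64 mm and 42 mm high, 0.6 kg, standing on four rubber feet; origin at the centre of its underside, z up. A stub of a cable gland sticks 16 mm out of its +x side. A press straight down does not move it, a push from the side slides it
- green_box_cap (a point): centre of the top of the green round flat button (29 mm wide), amid its box; 60.5 mm above the table when out, 15.5 mm above the black collar. Its cap is sprung (2 N per mm, up to 6 mm) on a latching plunger (7 mm, yields to about 2.5 N): pressed slowly it gives 1 mm, then the plunger sinks; from 8 mm down it gets firmer, at 13 mm solid. Let go, it stays about 7 mm lower. The point moves with the cap
- green_box_button (a joint): how far the latching plunger of the green button is in, m: 0 out, 0.007 fully home. It starts out (0 to 0.0008), yields to about 2.5 N, has no return spring and stays where it is pushed; from 0.005 on it is switched on; more than 20 N on the button or box counts as rough
- blue_box: loose grey switch box carrying the blue button, 64 x 64 mm and 42 mm high, 0.6 kg, standing on four rubber feet; origin at the centre of its underside, z up. A stub of a cable gland sticks 16 mm out of its +x side. A press straight down does not move it, a push from the side slides it
- blue_box_cap (a point): centre of the top of the blue round flat button (29 mm wide), amid its box; 60.5 mm above the table when out, 15.5 mm above the black collar. Its cap is sprung (2 N per mm, up to 6 mm) on a latching plunger (7 mm, yields to about 2.5 N): pressed slowly it gives 1 mm, then the plunger sinks; from 8 mm down it gets firmer, at 13 mm solid. Let go, it stays about 7 mm lower. The point moves with the cap
- blue_box_button (a joint): how far the latching plunger of the blue button is in, m: 0 out, 0.007 fully home. It starts out (0 to 0.0008), yields to about 2.5 N, has no return spring and stays where it is pushed; from 0.005 on it is switched on; more than 20 N on the button or box counts as rough
- red_box: loose grey switch box carrying the red button, 64 x 64 mm and 42 mm high, 0.6 kg, standing on four rubber feet; origin at the centre of its underside, z up. A stub of a cable gland sticks 16 mm out of its +x side. A press straight down does not move it, a push from the side slides it
- red_box_cap (a point): centre of the top of the red mushroom-headed emergency-stop button (38 mm wide), in the middle of its grey box, about 63 mm above the table when out; it goes down as easily as the others, so keep off it. The point moves with the button
- red_box_button (a joint): how far the latching plunger of the red button is in, m: 0 out, 0.007 fully home. It starts out (0 to 0.0008), yields to about 2.5 N, has no return spring and stays where it is pushed
- oil_bottle: loose amber bottle with a black cap, 27 mm across, 65 mm high; bystander; origin at the centre of its underside
- objective_can: loose white can with a black screw top, 37 mm across, 46 mm high; bystander; origin at the centre of its underside
- filter_cube: loose black cube with an orange round window, 33 x 30 x 32 mm; bystander; origin at the centre of its underside
- vial: loose white vial with a blue screw cap, 22 mm across, 60 mm high; bystander, not one of the buttons; origin at the centre of its underside

How it is judged:
By the outcome, as a careful person would: the job done as asked, in the order asked, and still so for the second after the job is handed in, with the robot touching nothing.
It also fails if it takes over 48 s, if anything falls off the work surface, if the arm or the gripper's body presses on something with over 40 N, if the wrist force passes 120 N, or if a joint passes its speed limit or range.

## Robot

A 6-joint arm with a two-finger parallel gripper is mounted at the origin on the work surface; the furniture and walls round the work are solid. World frame = base frame: x ahead of the robot, y to its left, z up, the work surface at z = 0. Lengths are in m, angles in rad, forces in N, time in s.
With the tool pointing down it reaches from about 0.3 to 0.95 m from the base axis. Payload 3.1 kg.
Tool frame: the origin (TCP) lies between the finger pads; the fingertips stand 11 mm ahead of it and the grasp point (between the pads) lies 8 mm behind it (nose_length is the distance from the TCP to the fingertips, in m); z points along the fingers, y is the line along which they close (so a half turn about z gives the same grasp; the last joint's range is limited). The gripper opens to 85 mm and grips with 20 to 120 N. Pads are 22 mm wide; open, the fingers measure 114 mm over their backs; the gripper's body (76 mm by 85 mm) begins 54 mm behind the grasp point. The pads swing forward as they close: fully open they stand 13 mm farther back than shut.
Start: joints at [-1.212, 0.308, 1.634, -0, 1.2, -0.07], TCP at [0.26, -0.568, 0.242] pointing down, gripper open.
Joint ranges: [-3.06, 3.06], [-0.79, 1.96], [0.05, 2.63], [-1.19, 4.34], [0.05, 2.64], [-2.94, 2.94]. Speed limits (rad/s): [2.79, 2.79, 3.14, 3.14, 3.14, 3.14].

## Interface

Orientations are given as a unit quaternion [x, y, z, w].
In Python, from plant import * gives the robot as it stands.
- The arm moves only by the tool apply_moves, never from a script. Its argument "plan" is a list of rows, each a list of 7 numbers: the shift along the tool's x, y, z in cm, then the turn, a rotation vector about the tool's x, y, z in degrees, then the opening, from -1 (shut) to 1 (fully open). In form: [[tx, ty, tz, ax, ay, az, gripper], ...]. A call has 1 to 12 rows; each row is the pose to reach, as a shift and turn from the pose commanded when the call began, along the tool's axes at that moment; what a row does not reach only later rows make up. A row lasts 1/10 s, in which the tool goes at most 50 mm and 8.59 degrees, less where a joint would pass 70% of its speed; a pose out of reach is approached as far as the arm can. A call with a gripper value outside its range is refused whole. The fingers move at their own pace and stop on an object; the grip force is fixed at half the most. Time passes only in rows, so rows that repeat a pose let the fingers close. It gives the time, the measured TCP pose, the force, the opening and the grip force at its end, in the units of the state.
- get_obs(): the state, without advancing time (a new reading comes with each control period).
- grab_frame(name): name is "side" or "top" or "wrist"; returns the picture (400x640x3 uint8, blue, green, red); there is no depth.
- camera_info(name): a dict with "fx", "fy", "cx", "cy" (pixels), "dist" ([k1, k2, p1, p2, k3] as OpenCV has them; the pictures are not rectified), "world_from_camera" (4x4, takes a point from camera to world coordinates). Camera axes: x right, y down, z forward; pixel columns grow to the right and rows downward; lengths in m; the calibration is good to about 2 mm. A picture is of the moment at which its call begins: read the wrist's pose just before it. camera_info takes no time and is no camera call; for the wrist camera it gives the pose at the moment of the call.
- finish_job(): hands the job in; it is judged then, once.
Trained networks look in the newest picture that a camera, given by its name, has taken for a name from the list of things; names that differ only in an ending like _2 or _b are one class to them, and where a whole thing is asked for, a point or a joint stands for the part that bears it (a point fixed in the world has none). Each returns a list of dicts, best first, with "conf" (0 to 1); they miss things now and then, are a little off and sometimes report something else, mostly with a low value. They report only what shows in the picture. A call takes as long as a camera call.
- boxes_of(camera, target): "location" ([column, row] in pixels, amid what is visible of it).
The state is a dict: "t": time; "q": joint angles; "joint_velocities": joint speeds; "joint_efforts": joint torques, N m; "eef_pos": TCP position; "tcp_rot": TCP orientation; "wrist_force": force on the tool from outside, world axes, zero at the start; "wrist_torque": the same for the moment, N m; "opening": finger opening in m; "gripper_force": force on a finger pad.
Only numpy, scipy, OpenCV 4.12 (cv2) and the standard library are available. Lean on these libraries where they do the work, as an engineer would, in place of code of your own. Each camera call takes 0.05 s, during which the arm holds its last target. There are 200 camera calls.

## Working session

There is one attempt and no reset: what is moved stays moved. The work goes in short steps, Python scripts to look and compute and a tool call to move; the robot and the scene stay as the last step left them, time stands still between calls to the robot, and variables do not carry over. Pictures are saved under pics/ and viewed, at most 10 in all, crops included, and the job is handed in when it is done.

Besides the shell and the picture viewer there is one more tool, called after "Request:" in YAML: its name, and indented under it one key for each argument. apply_moves: Moves the arm, as the interface text tells. Its arguments: {"type":"object","properties":{"plan":{"type":"array","items":{"type":"array","items":{"type":"number"}}}},"required":["plan"]}

```bash
mkdir -p pics; cat > h.py <<'E'
from plant import *
import numpy as np, cv2
from scipy.spatial.transform import Rotation as R
def ray(ci,px,z):
    K=np.array([[ci["fx"],0,ci["cx"]],[0,ci["fy"],ci["cy"]],[0,0,1.]])
    u=cv2.undistortPoints(np.array([[px]],float),K,np.array(ci["dist"],float))[0,0]
    T=np.array(ci["world_from_camera"]); d=T[:3,:3]@[u[0],u[1],1]; o=T[:3,3]
    return o+d*(z-o[2])/d[2]
def find(cam,things,n=2):
    ci=camera_info(cam); im=grab_frame(cam)
    for t,z in things:
        for r in boxes_of(cam,t)[:n]:
            print(cam,t,round(r["conf"],2),np.round(r["location"]),np.round(ray(ci,r["location"],z),4))
    return im
def tool(p):
    o=get_obs(); return R.from_quat(o["tcp_rot"]).inv().apply(np.array(p)-o["eef_pos"])*100
CAPS=[(c+"_box_cap",.0605) for c in("yellow","green","blue","red")]
E
python3 - <<'E'
from h import *
a=find("top",CAPS); b=find("side",CAPS,1)
cv2.imwrite("pics/top.png",a);cv2.imwrite("pics/side.png",b)
o=get_obs();print(o["t"],o["eef_pos"],o["tcp_rot"],o["opening"],o["wrist_force"]); print(R.from_quat(o["tcp_rot"]).as_matrix().round(3))
E
```

```text
top green_box_cap 0.69 [304. 168.] [ 0.6267 -0.0262  0.0605]
top green_box_cap 0.65 [410. 186.] [ 0.5825 -0.2656  0.0605]
top red_box_cap 0.77 [240. 241.] [0.4605 0.1182 0.0605]
side yellow_box_cap 0.68 [374. 240.] [ 0.6431 -0.0242  0.0605]
side green_box_cap 0.71 [228. 259.] [ 0.5868 -0.2644  0.0605]
side blue_box_cap 0.73 [379. 238.] [ 0.6439 -0.0153  0.0605]
side red_box_cap 0.72 [403. 140.] [0.4701 0.1155 0.0605]
0.5 [ 0.25982532 -0.56843404  0.24227004] [ 9.77105119e-01  2.12757106e-01 -5.42253664e-06 -8.26372911e-06] 0.0852257558204524 [0.83275055 0.08791572 0.14424275]
[[ 0.909  0.416 -0.   ]
 [ 0.416 -0.909  0.   ]
 [-0.    -0.    -1.   ]]
```

View pics/top.png

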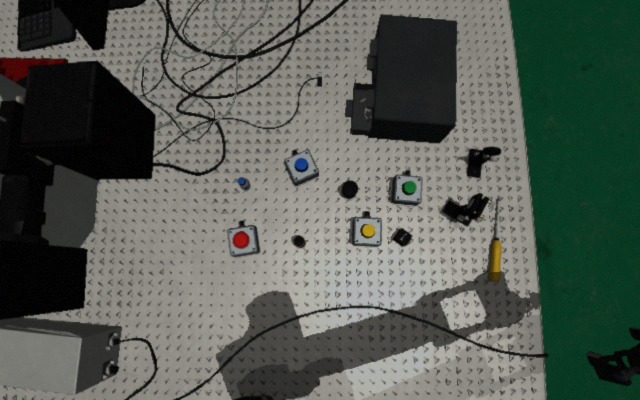

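View pics/side.png

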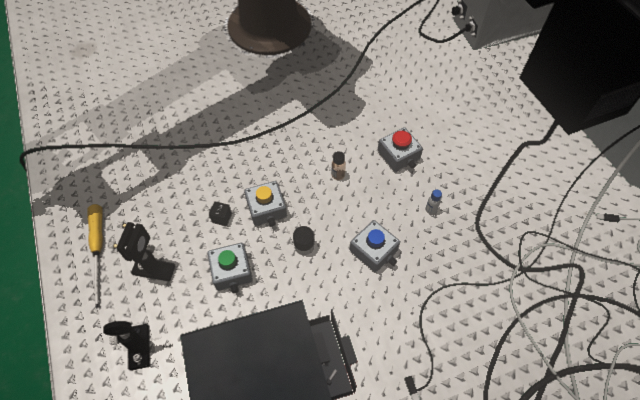

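The networks mix up the buttons. From the pictures: top view has yellow (368,231), green (410,187), blue (301,165), red (240,240). Side view has yellow (264,194), green (227,259), blue (376,238). The vial's blue cap is a separate thing at top (243,183). I'll use colour centroids near those pixels in both views.

```bash
python3 - <<'E'
from h import *
P={"yellow":((368,231),(264,194),(15,38)),"green":((410,187),(227,259),(45,90)),"blue":((301,165),(376,238),(100,130))}
o=get_obs()
for c,(t,s,h) in P.items():
    for cam,p,f in(("top",t,"top"),("side",s,"side")):
        im=cv2.cvtColor(cv2.imread(f"pics/{f}.png"),cv2.COLOR_BGR2HSV)
        m=cv2.inRange(im,(h[0],130,60),(h[1],255,255)); w=np.zeros_like(m); cv2.circle(w,p,14,255,-1)
        y,x=np.nonzero(m&w); q=(x.mean(),y.mean()); X=ray(camera_info(cam),q,.059)
        print(c,cam,len(x),np.round(q,1),X.round(4),tool([X[0],X[1],.15]).round(2))
E
```

```text
yellow top 132 [367.9 230.2] [ 0.4827 -0.1676  0.059 ] [ 36.93 -27.19   9.23]
yellow side 169 [263.2 192.9] [ 0.4841 -0.1692  0.059 ] [ 37.   -26.98   9.23]
green top 106 [409.5 186.8] [ 0.5809 -0.265   0.059 ] [ 41.82 -14.24   9.23]
green side 77 [225.8 256.7] [ 0.5802 -0.2664  0.059 ] [ 41.7  -14.15   9.23]
blue top 119 [300.9 163.7] [ 0.6365 -0.0179  0.059 ] [ 57.14 -34.41   9.23]
blue side 180 [375.8 236.5] [ 0.6381 -0.0186  0.059 ] [ 57.27 -34.28   9.23]
```

Request:
apply_moves:
  plan:
    - [37, -27.1, 6, 0, 0, 0, -1]
    - [37, -27.1, 6, 0, 0, 0, -1]
    - [37, -27.1, 6, 0, 0, 0, -1]
    - [37, -27.1, 6, 0, 0, 0, -1]
    - [37, -27.1, 6, 0, 0, 0, -1]
    - [37, -27.1, 6, 0, 0, 0, -1]
    - [37, -27.1, 6, 0, 0, 0, -1]
    - [37, -27.1, 6, 0, 0, 0, -1]
    - [37, -27.1, 6, 0, 0, 0, -1]
    - [37, -27.1, 6, 0, 0, 0, -1]
    - [37, -27.1, 12, 0, 0, 0, -1]
    - [37, -27.1, 12, 0, 0, 0, -1]

```text
t: 1.7
eef_pos: [0.4806, -0.1664, 0.1186]
tcp_rot: [0.977, 0.214, -0.003, -0.002]
wrist_force: [-1.7, 0.2, -0.7]
opening: 0.0004
gripper_force: 0.0
```

```bash
python3 - <<'E'
from h import *
w=find("wrist",CAPS[:1]); s=find("side",CAPS[:1])
cv2.imwrite("pics/w1.png",np.vstack([w,cv2.resize(s[110:310,130:450],(640,400))])[:, :])
im=np.vstack([w,cv2.resize(s[110:310,130:450],(640,400))]); cv2.imwrite("pics/w1.png",cv2.resize(im,(480,600)))
o=get_obs();print(o["t"],o["eef_pos"],o["wrist_force"],tool([.4834,-.1682,.0715]))
E
```

```text
wrist yellow_box_cap 0.96 [329. 221.] [ 0.4879 -0.166   0.0605]
side yellow_box_cap 0.73 [404. 150.] [0.4928 0.1055 0.0605]
side yellow_box_cap 0.59 [263. 196.] [ 0.4902 -0.1719  0.0605]
1.9 [ 0.48410281 -0.1691187   0.12315106] [-0.06273205 -0.50839289  0.35282381] [-0.02889998 -0.11747439  5.16498451]
```

View pics/w1.png

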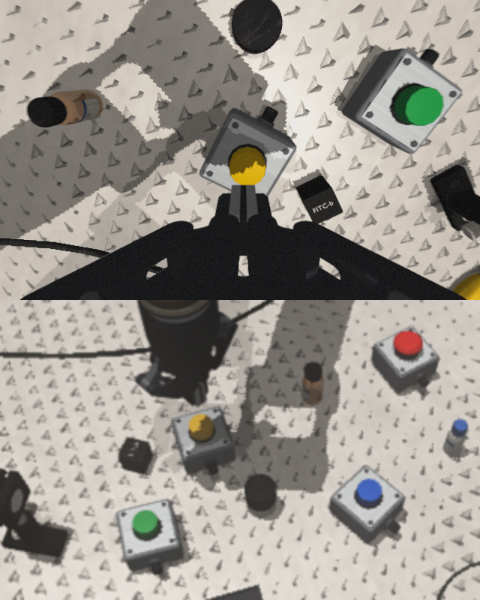

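The fingertips are over the yellow cap, with the cap at wrist (329,221) and the side view agreeing. I'll lower to just above it.

Request:
apply_moves:
  plan:
    - [0, -0.1, 3, 0, 0, 0, -1]
    - [0, -0.1, 4, 0, 0, 0, -1]
    - [0, -0.1, 4.6, 0, 0, 0, -1]
    - [0, -0.1, 4.8, 0, 0, 0, -1]
    - [0, -0.1, 4.9, 0, 0, 0, -1]
    - [0, -0.1, 4.9, 0, 0, 0, -1]
    - [0, -0.1, 4.9, 0, 0, 0, -1]

```text
t: 2.6
eef_pos: [0.4838, -0.1675, 0.074]
tcp_rot: [0.977, 0.213, 0.001, 0.0]
wrist_force: [1.6, 0.2, 0.5]
opening: -0.0005
gripper_force: 0.0
```

Request:
apply_moves:
  plan:
    - [0, 0, 0.1, 0, 0, 0, -1]
    - [0, 0, 0.2, 0, 0, 0, -1]
    - [0, 0, 0.3, 0, 0, 0, -1]
    - [0, 0, 0.4, 0, 0, 0, -1]
    - [0, 0, 0.5, 0, 0, 0, -1]
    - [0, 0, 0.5, 0, 0, 0, -1]
    - [0, 0, 0.5, 0, 0, 0, -1]

```text
t: 3.3
eef_pos: [0.4834, -0.1673, 0.0684]
tcp_rot: [0.977, 0.213, 0.0, 0.0]
wrist_force: [-0.6, 0.4, 1.5]
opening: 0.0003
gripper_force: 1.0
```

Request:
apply_moves:
  plan:
    - [0, 0, 0.1, 0, 0, 0, -1]
    - [0, 0, 0.2, 0, 0, 0, -1]
    - [0, 0, 0.3, 0, 0, 0, -1]
    - [0, 0, 0.4, 0, 0, 0, -1]
    - [0, 0, 0.4, 0, 0, 0, -1]
    - [0, 0, 0.4, 0, 0, 0, -1]

```text
t: 3.9
eef_pos: [0.4834, -0.1673, 0.0643]
tcp_rot: [0.977, 0.213, 0.0, 0.0]
wrist_force: [1.2, 0.2, 2.2]
opening: -0.0003
gripper_force: 0.9
```

Request:
apply_moves:
  plan:
    - [0, 0, 0.05, 0, 0, 0, -1]
    - [0, 0, 0.1, 0, 0, 0, -1]
    - [0, 0, 0.15, 0, 0, 0, -1]
    - [0, 0, 0.2, 0, 0, 0, -1]
    - [0, 0, 0.2, 0, 0, 0, -1]
    - [0, 0, 0.2, 0, 0, 0, -1]

```text
t: 4.5
eef_pos: [0.4834, -0.1673, 0.0625]
tcp_rot: [0.977, 0.213, 0.0, 0.0]
wrist_force: [0.0, 0.8, 4.5]
opening: -0.0002
gripper_force: 2.0
```

Request:
apply_moves:
  plan:
    - [0, 0, 0.05, 0, 0, 0, -1]
    - [0, 0, 0.1, 0, 0, 0, -1]
    - [0, 0, 0.1, 0, 0, 0, -1]
    - [0, 0, 0.1, 0, 0, 0, -1]

```text
t: 4.9
eef_pos: [0.4834, -0.1673, 0.0616]
tcp_rot: [0.977, 0.213, 0.0, 0.0]
wrist_force: [1.4, 1.1, 5.7]
opening: -0.0002
gripper_force: 2.9
```

```bash
python3 - <<'E'
from h import *
o=get_obs();print(o["t"],o["eef_pos"],o["wrist_force"],R.from_quat(o["tcp_rot"]).as_matrix().round(3))
print(tool([.5805,-.2655,.0735]))
E
```

```text
4.9 [ 0.48342406 -0.16728315  0.06156753] [1.42214406 1.07962596 5.67141573] [[ 0.909  0.416  0.   ]
 [ 0.416 -0.909 -0.   ]
 [ 0.     0.    -1.   ]]
[ 4.74555281 12.96879221 -1.19032045]
```

The force rose by about 2 N/mm to 5.7 N, so yellow is home. I'll lift and move over green.

Request:
apply_moves:
  plan:
    - [0, 0, -2, 0, 0, 0, -1]
    - [0, 0, -5, 0, 0, 0, -1]
    - [0, 0, -6, 0, 0, 0, -1]
    - [1.5, 4.3, -6, 0, 0, 0, -1]
    - [3.1, 8.6, -6, 0, 0, 0, -1]
    - [4.7, 13, -6, 0, 0, 0, -1]
    - [4.7, 13, -6, 0, 0, 0, -1]
    - [4.7, 13, -6, 0, 0, 0, -1]
    - [4.7, 13, -6, 0, 0, 0, -1]

```text
t: 5.8
eef_pos: [0.5783, -0.2648, 0.1197]
tcp_rot: [0.977, 0.213, -0.001, -0.001]
wrist_force: [0.0, 0.3, 0.3]
opening: 0.0006
gripper_force: 0.0
```

```bash
python3 - <<'E'
from h import *
w=find("wrist",CAPS[1:2]); s=find("side",[])
im=np.vstack([w,cv2.resize(s[110:310,130:450],(640,400))]); cv2.imwrite("pics/w2.png",cv2.resize(im,(480,600)))
o=get_obs();print(o["t"],o["eef_pos"],o["wrist_force"],tool([.5805,-.2657,.0735]))
E
```

```text
wrist green_box_cap 0.84 [326. 222.] [ 0.5844 -0.2634  0.0605]
5.95 [ 0.57895842 -0.26476024  0.12089252] [ 0.43734505 -0.1228633  -0.0382355 ] [0.10508286 0.15539909 4.73897847]
```

View pics/w2.png

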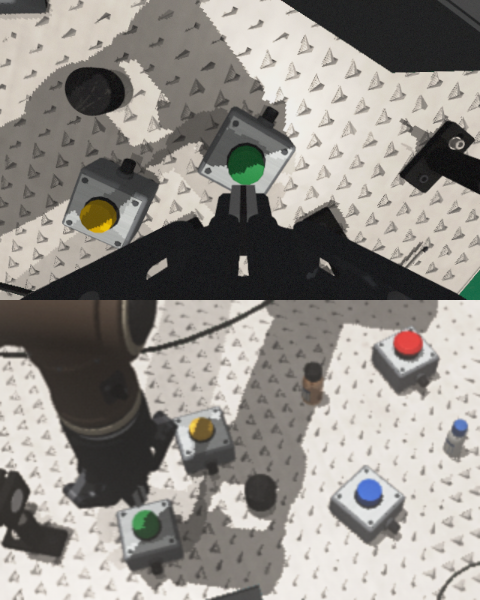

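The yellow cap now sits visibly lower, and the tips are over green (wrist 326,222). A shift of 6 cm down gives the same depth as on yellow.

Request:
apply_moves:
  plan:
    - [0.1, 0.1, 3, 0, 0, 0, -1]
    - [0.1, 0.1, 4, 0, 0, 0, -1]
    - [0.1, 0.1, 4.5, 0, 0, 0, -1]
    - [0.1, 0.1, 4.8, 0, 0, 0, -1]
    - [0.1, 0.1, 4.8, 0, 0, 0, -1]
    - [0.1, 0.1, 4.9, 0, 0, 0, -1]
    - [0.1, 0.1, 5.0, 0, 0, 0, -1]
    - [0.1, 0.1, 5.1, 0, 0, 0, -1]
    - [0.1, 0.1, 5.2, 0, 0, 0, -1]
    - [0.1, 0.1, 5.3, 0, 0, 0, -1]
    - [0.1, 0.1, 5.3, 0, 0, 0, -1]
    - [0.1, 0.1, 5.3, 0, 0, 0, -1]

```text
t: 7.15
eef_pos: [0.5818, -0.2666, 0.0687]
tcp_rot: [0.977, 0.213, 0.0, 0.0]
wrist_force: [0.9, 0.3, 2.7]
opening: 0.0003
gripper_force: 1.1
```

Request:
apply_moves:
  plan:
    - [0, 0, 0.1, 0, 0, 0, -1]
    - [0, 0, 0.2, 0, 0, 0, -1]
    - [0, 0, 0.3, 0, 0, 0, -1]
    - [0, 0, 0.4, 0, 0, 0, -1]
    - [0, 0, 0.5, 0, 0, 0, -1]
    - [0, 0, 0.5, 0, 0, 0, -1]
    - [0, 0, 0.5, 0, 0, 0, -1]

```text
t: 7.85
eef_pos: [0.5817, -0.2666, 0.0634]
tcp_rot: [0.977, 0.213, 0.0, 0.0]
wrist_force: [1.6, -0.5, 2.4]
opening: 0.0002
gripper_force: 1.1
```

Request:
apply_moves:
  plan:
    - [0, 0, 0.05, 0, 0, 0, -1]
    - [0, 0, 0.1, 0, 0, 0, -1]
    - [0, 0, 0.15, 0, 0, 0, -1]
    - [0, 0, 0.2, 0, 0, 0, -1]
    - [0, 0, 0.2, 0, 0, 0, -1]
    - [0, 0, 0.2, 0, 0, 0, -1]

```text
t: 8.45
eef_pos: [0.5817, -0.2666, 0.0618]
tcp_rot: [0.977, 0.213, 0.0, 0.0]
wrist_force: [1.0, -1.3, 6.0]
opening: -0.0001
gripper_force: 2.7
```

```bash
python3 - <<'E'
from h import *
o=get_obs();print(o["t"],o["eef_pos"],o["wrist_force"])
print(tool([.637,-.018,.0735]))
E
```

```text
8.45 [ 0.58170684 -0.26658142  0.06183724] [ 0.97212095 -1.34214711  5.998666  ]
[ 15.36571044 -20.30719037  -1.17205714]
```

Green is home at 6 N. Next is blue.

Request:
apply_moves:
  plan:
    - [0, 0, -2, 0, 0, 0, -1]
    - [0, 0, -5, 0, 0, 0, -1]
    - [0, 0, -6, 0, 0, 0, -1]
    - [2.6, -3.4, -6, 0, 0, 0, -1]
    - [5.1, -6.8, -6, 0, 0, 0, -1]
    - [7.7, -10.2, -6, 0, 0, 0, -1]
    - [10.2, -13.5, -6, 0, 0, 0, -1]
    - [12.8, -16.9, -6, 0, 0, 0, -1]
    - [15.4, -20.3, -6, 0, 0, 0, -1]
    - [15.4, -20.3, -6, 0, 0, 0, -1]
    - [15.4, -20.3, -6, 0, 0, 0, -1]
    - [15.4, -20.3, -6, 0, 0, 0, -1]

```text
t: 9.65
eef_pos: [0.6359, -0.0184, 0.1202]
tcp_rot: [0.977, 0.213, -0.001, -0.0]
wrist_force: [-0.4, 0.1, -0.1]
opening: 0.0001
gripper_force: 0.0
```

```bash
python3 - <<'E'
from h import *
w=find("wrist",CAPS[2:3]); s=find("side",[])
im=np.vstack([w,cv2.resize(s[110:310,130:450],(640,400))]); cv2.imwrite("pics/w3.png",cv2.resize(im,(480,600)))
o=get_obs();print(o["t"],o["eef_pos"],o["wrist_force"],tool([.637,-.018,.0735]))
E
```

```text
wrist blue_box_cap 0.64 [323. 217.] [ 0.6435 -0.0141  0.0605]
9.8 [ 0.63651644 -0.01915691  0.12089233] [0.16566073 0.18595339 0.11289096] [ 0.09606179 -0.08391021  4.73917586]
```

View pics/w3.png

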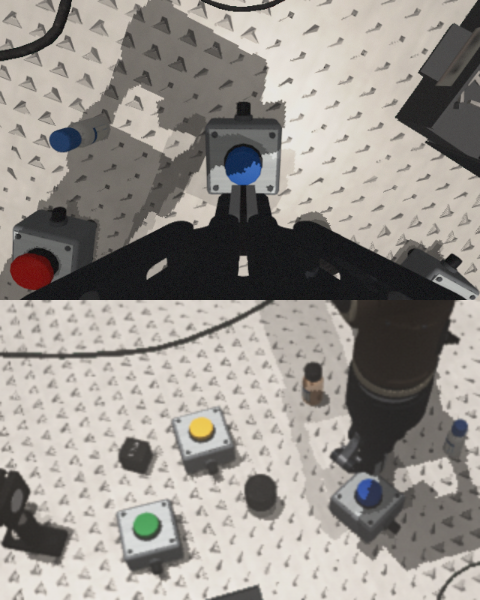

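Blue is centred ahead of the tips (wrist 323,217). Yellow and green look lower in the side view, and the boxes haven't shifted.

Request:
apply_moves:
  plan:
    - [0.2, -0.1, 3, 0, 0, 0, -1]
    - [0.2, -0.1, 4, 0, 0, 0, -1]
    - [0.2, -0.1, 4.5, 0, 0, 0, -1]
    - [0.2, -0.1, 4.8, 0, 0, 0, -1]
    - [0.2, -0.1, 4.8, 0, 0, 0, -1]
    - [0.2, -0.1, 4.9, 0, 0, 0, -1]
    - [0.2, -0.1, 5.0, 0, 0, 0, -1]
    - [0.2, -0.1, 5.1, 0, 0, 0, -1]
    - [0.2, -0.1, 5.2, 0, 0, 0, -1]
    - [0.2, -0.1, 5.3, 0, 0, 0, -1]
    - [0.2, -0.1, 5.3, 0, 0, 0, -1]
    - [0.2, -0.1, 5.3, 0, 0, 0, -1]

```text
t: 11.0
eef_pos: [0.6389, -0.016, 0.0687]
tcp_rot: [0.977, 0.213, 0.0, 0.0]
wrist_force: [-0.2, -0.1, 2.7]
opening: 0.0001
gripper_force: 1.1
```

Request:
apply_moves:
  plan:
    - [0, 0, 0.1, 0, 0, 0, -1]
    - [0, 0, 0.2, 0, 0, 0, -1]
    - [0, 0, 0.3, 0, 0, 0, -1]
    - [0, 0, 0.4, 0, 0, 0, -1]
    - [0, 0, 0.5, 0, 0, 0, -1]
    - [0, 0, 0.5, 0, 0, 0, -1]
    - [0, 0, 0.5, 0, 0, 0, -1]

```text
t: 11.7
eef_pos: [0.6388, -0.016, 0.0634]
tcp_rot: [0.977, 0.213, 0.0, 0.0]
wrist_force: [1.6, -0.0, 2.8]
opening: 0.0001
gripper_force: 1.1
```

Request:
apply_moves:
  plan:
    - [0, 0, 0.05, 0, 0, 0, -1]
    - [0, 0, 0.1, 0, 0, 0, -1]
    - [0, 0, 0.15, 0, 0, 0, -1]
    - [0, 0, 0.2, 0, 0, 0, -1]
    - [0, 0, 0.2, 0, 0, 0, -1]
    - [0, 0, 0.2, 0, 0, 0, -1]

```text
t: 12.3
eef_pos: [0.6388, -0.016, 0.0618]
tcp_rot: [0.977, 0.213, 0.0, 0.0]
wrist_force: [1.3, 0.2, 5.2]
opening: -0.0003
gripper_force: 2.7
```

Blue is home at 5.2 N. I'll lift clear and check once more.

Request:
apply_moves:
  plan:
    - [0, 0, -2, 0, 0, 0, -1]
    - [0, 0, -6, 0, 0, 0, -1]
    - [0, 0, -11, 0, 0, 0, -1]
    - [0, 0, -16, 0, 0, 0, -1]
    - [0, 0, -18, 0, 0, 0, -1]
    - [0, 0, -18, 0, 0, 0, -1]
    - [0, 0, -18, 0, 0, 0, -1]
    - [0, 0, -18, 0, 0, 0, -1]

```text
t: 13.1
eef_pos: [0.6362, -0.0159, 0.2379]
tcp_rot: [0.977, 0.213, -0.003, -0.001]
wrist_force: [0.3, -0.4, 0.0]
opening: 0.0002
gripper_force: 0.0
```

```bash
python3 - <<'E'
from h import *
s=find("side",[]); b=cv2.imread("pics/side.png")
cv2.imwrite("pics/w4.png",cv2.resize(np.vstack([b[110:310,130:450],s[110:310,130:450]]),(480,600)))
print(get_obs()["t"])
E
```

```text
13.15
```

View pics/w4.png

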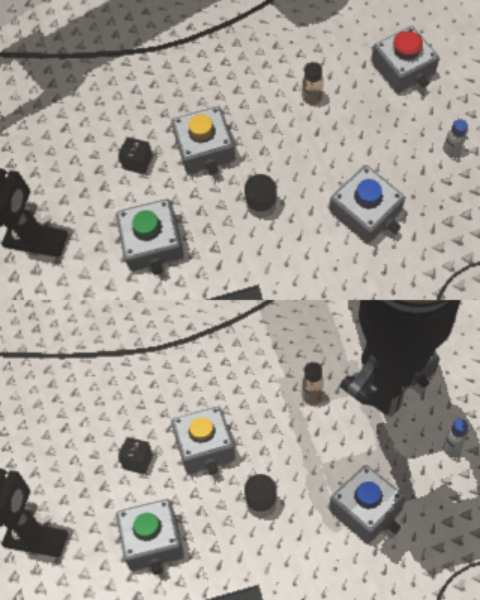

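The before/after crops show all three caps about equally lower: yellow (201,430), green (146,525), blue (369,493). Nothing else visible has moved; the arm hides the red button, which it never went near.

```bash
python3 -c "
from plant import *
print(finish_job())"
```

```text
the job is handed in; nothing more can be done
None
```

I pressed yellow, then green, then blue home in that order with at most about 6 N measured, saw no box or bystander moved in the last picture (the arm hid the red stop, which I kept clear of), and handed the job in at about 13 s.

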